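Weigh a gear on a sprung hook and hold the reading

ROBOT

A 7-joint arm with a two-finger parallel gripper is mounted at the origin on a cart in front of the work surface, level with it; the furniture and walls round the work are solid. World frame = base frame: x ahead of the robot, y to its left, z up, the work surface at z = 0. Lengths are in m, angles in rad, forces in N, time in s.
With the tool pointing down it reaches from about 0.35 to 0.9 m from the base axis. Payload 8.1 kg.
Tool frame: the origin (TCP) lies midway between the tips of the shut fingers; the grasp point (between the pads) lies 19 mm behind it; z points along the fingers, y is the line along which they close (so a half turn about z gives the same grasp; the last joint's range is limited). The gripper opens to 92 mm and grips with 3 to 60 N. Pads are 19 mm wide; open, the fingers measure 130 mm over their backs; the gripper's body (75 mm by 190 mm) begins 47 mm behind the grasp point.
Start: joints at [-1.326, 0.434, 0.025, 1.573, -0.012, 1.134, -0.075], TCP at [0.213, 0.588, 0.227] pointing down, gripper open.
Joint ranges: [-2.62, 2.62], [-0.44, 2.09], [-1.27, 1.32], [0.08, 2.57], [-1.32, 4.46], [0.12, 2], [-2.74, 2.74]. Speed limits (rad/s): [2.22, 2.22, 3.01, 3.01, 3.14, 3.14, 3.14].

INTERFACE

Orientations are given as a rotation vector (axis times angle).
In Python, from cell import arm gives the robot as it stands.
- The arm moves only by the tool arm_command, never from a script. Its arguments are lists of equal length, an entry for each row: "dp": the shift along the tool's x, y, z in units of 25 mm (1.0 is 25 mm), a list of three; "angular": the turn, a rotation vector about the tool's x, y, z in units of 0.15 rad (1.0 is 0.15 rad), a list of three; "claw": the opening, from 0 (shut) to 1 (fully open). In form: {"dp": [[x, y, z], ...], "angular": [[rx, ry, rz], ...], "claw": [claw, ...]}. A call has 1 to 10 rows; each row shifts and turns the commanded pose from where the row before left it, along the tool's axes as they then stand; what a row does not reach is not made up. A row lasts 1/10 s, in which the tool goes at most 50 mm and 8.59 degrees, less where a joint would pass 70% of its speed; a pose out of reach is approached as far as the arm can. A call with a number of a shift or a turn outside -1 to 1 is refused whole. A call with a gripper value outside its range is refused whole. The fingers move at their own pace and stop on an object; "force" is the grip in N (left out, the last holds). Time passes only in rows, so rows that do not move let the fingers close. It gives the time, the measured TCP pose, the force, the opening and the grip force at its end, in the units of the state.
- arm.observe(): the state, without advancing time (a new reading comes with each control period).
- arm.get_image(name): name is "scene" or "top" or "wrist"; returns a dict with "frame" (480x640x3 uint8, red, green, blue), "z_map" (480x640 float32, m along the optical axis (not along the pixel's ray), 0 where there is no reading), "K" (3x3 intrinsics, pixels), "k1" (the pictures are not rectified: a ray, as slopes to the right and down, at radius r is drawn at 1 + k1 r^2 times it, then the intrinsics apply), "R" (3x3) and "t" (3): a world point X has camera coordinates R X + t. Camera axes: x right, y down, z forward; pixel columns grow to the right and rows downward; lengths in m; the calibration is good to about 2 mm. A picture is of the moment at which its call begins.
- arm.sign_off(): hands the job in; it is judged then, once.
The state is a dict: "clock": time; "joints": joint angles; "dq": joint speeds; "joint_efforts": joint torques, N m; "position": TCP position; "ee_rot": TCP orientation; "force": force on the tool from outside, world axes, zero at the start; "ft_torque": the same for the moment, N m; "width": opening from 0.0 (shut) to 1.0 (fully open); "gripper_force": force on a finger pad.
Only numpy, scipy, OpenCV 4.12 (cv2) and the standard library are available. Lean on these libraries where they do the work, as an engineer would, in place of code of your own. Each camera call takes 0.05 s, during which the arm holds its last target. There are 200 camera calls.

TASK

Weigh the gear on its hanger: pick the hanger up by its upright tab, hang its eye on the hook of the spring balance and let it down gently until the hook alone carries it, so that the sprung hook neither drops nor jumps when you let go and is never pressed down hard. Wait until the hook has settled, then press the hold key on the small key box fully down, leaving the hanger hanging still; do not disturb the other things.

Things in the scene. Friction and masses are not known exactly. Their poses are not given: they have to be found in the camera images.
- hanger: loose steel weighing hanger with a grey gear on its foot, standing upright, 178 mm tall, total mass unknown (0.2 to 0.56 kg). Origin: centre of the underside of its round foot (62 mm wide); z up. Foot and gear (60 mm) end at z 37, a stem leads up to a wire eye, on which stands a grip tab. A half turn about z makes no difference
- tab_top (a point): centre of the top of the hanger's grip tab: 12 mm (hanger's x) by 20 mm (y), z 124 to 178 mm above the hanger's underside. Grasp it from above across its 20 mm (closing along the hanger's y), fingertips no lower than 46 mm below this point, so that the hook can pass through the eye below the fingers, along the hanger's x
- eye_top (a point): middle of the underside of the top bar of the hanger's eye, 116 mm above the hanger's underside; it comes to rest on the hook's saddle. The eye is a rectangle of 8 mm wire in the hanger's y-z plane: opening 36 mm wide (y -18 to +18) and 50 mm high (z 66 to 116), 52 mm wide outside; the top bar runs along y
- stand: spring balance bolted to the table: round column (28 mm diameter, 300 mm tall) on a 100 x 110 mm base plate, with a white scale plate beside the column on its +y side. Origin: on the table at the column's axis; z up; the hook projects from the column along the stand's own -x
- saddle (a point): top of the hook's wire at its lowest part, the saddle, where the load hangs: 119 mm from the column axis along the stand's -x, 200 mm above the table unloaded; moves with the hook. The hook is 8 mm round wire, level for 22 mm here, rising 18 mm at its tip and also behind, then level back to the column. Axes parallel to the stand's
- hook_tip (a point): top of the hook's tip end, 28 mm in front of the saddle point (along the stand's -x) and 18 mm above it; the wire ends 4 mm further. Bring the eye over it along the stand's x, the top bar square to the hook and its underside 22 to 40 mm above the saddle point, then lower it into the saddle
- hook (a joint): downward travel of the sprung hook, m: 0 unloaded, stop at 0.085. It slides only vertically on a 100 N/m spring (10 mm per N; the hanger's unknown weight dips it 20 to 55 mm), lightly damped: it rings at 2 to 3 Hz for some seconds. Moving faster than 0.09 m/s either way is a jolt; past 0.068 it is overloaded
- keybox: grey box fixed on the table, 60 x 70 x 28 mm (x, y, z), with the hold key on top. Origin: centre of its underside
- key (a joint): travel of the hold key, m; 0 up, about 0.006 fully down, at 5 N; springs back. It counts as pressed beyond 0.004 and must not be pressed past 0.002 before the load hangs on the hook alone and the hook moves slower than 0.012 m/s
- key_top (a point): centre of the top of the hold key (black round cap 26 mm in diameter on the key box); press straight down
- oil_can: red oil can, 56 mm diameter, 137 mm tall, upright, a bystander; origin centre of the underside
- tape_measure: tape measure 37 x 77 x 60 mm, a bystander; origin centre of the underside
- carton_brown: brown small carton 50 x 110 x 36 mm, a bystander; origin centre of the underside
- box_pile_base: pile of clear organiser boxes fixed on the table between the robot and the key box, about 235 mm (world x) by 160 mm (world y) and 150 mm high; origin near the middle of its underside. Carry the hanger over it or round behind it
Mind the look-alikes: they are no part of the job. What is shaped like the keybox but orange or red is not meant.

How it is judged:
On the way, in this order (a step that is already met when the one before it is completed fails the run):
1. the hanger hangs by its eye in the hook's saddle, let go, and the hook has settled (distance between eye_top and saddle below 0.016 m and contact force between hanger and hook above 1 N and contact force between the fingers and hanger below 0.1 N and value of joint hook above 0.012 m and velocity of joint hook between -0.012 and 0.012 m/s), for 0.3 s.
2. the hold key is pressed fully down while the hanger hangs there (value of joint key above 0.004 m and distance between eye_top and saddle below 0.016 m and contact force between hanger and hook above 1 N), for 0.05 s.
At the end, for the whole second after the job is handed in: the hanger hangs by its eye on the hook (underside of the eye's top bar within 16 mm of the saddle point), clear of the table, tilted less than 0.2 rad and nearly still (hanger below 0.05 m/s, hook below 0.012 m/s), and the hold key has been pressed and is up again (distance between eye_top and saddle below 0.016 m and contact force between hanger and hook above 1 N and height (world z) of hanger above 0.012 m and angle between hanger's own z axis and vertical below 0.2 rad and linear speed of hanger below 0.05 m/s and velocity of joint hook between -0.012 and 0.012 m/s and value of joint key below 0.002 m); the robot touches nothing.
It fails at once if the hook is jolted: it moves faster than 0.09 m/s (velocity of joint hook above 0.09 m/s or velocity of joint hook below -0.09 m/s).
It fails at once if the hook is pushed down past 0.068 m (overloaded) (value of joint hook above 0.068 m).
It fails at once if the key is pressed before the hook alone carries the load and has settled (value of joint key above 0.002 m and (velocity of joint hook above 0.012 m/s or velocity of joint hook below -0.012 m/s or distance between eye_top and saddle above 0.016 m or contact force between the fingers and hanger above 0.1 N)).
It fails at once if a bystander is moved more than 20 mm (distance of any of oil_can, tape_measure, carton_brown from where it was at the start of the episode above 0.02 m).
It also fails if it takes over 72 s, if anything falls off the work surface, if the arm or the gripper's body presses on something with over 40 N, if the wrist force passes 120 N, or if a joint passes its speed limit or range.

## Working session

There is one attempt and no reset: what is moved stays moved. The work goes in short steps, Python scripts to look and compute and a tool call to move; the robot and the scene stay as the last step left them, time stands still between calls to the robot, and variables do not carry over. Pictures are saved under pics/ and viewed, at most 10 in all, crops included, and the job is handed in when it is done.

Besides the shell and the picture viewer there is one more tool, called after "Call:" as name(argument=value, ...), one argument or row to a line, values as JSON. arm_command: Moves the arm, as the interface text tells. Its arguments: {"type":"object","properties":{"dp":{"type":"array","items":{"type":"array","items":{"type":"number"}}},"angular":{"type":"array","items":{"type":"array","items":{"type":"number"}}},"claw":{"type":"array","items":{"type":"number"}},"force":{"type":"number"}},"required":["dp","angular","claw"]}

```bash
ls; mkdir -p pics; cat > h.py <<'E'
import numpy as np, cv2
from cell import arm
def cloud(im):
    K=im["K"];H,W=im["z_map"].shape
    uv=np.stack(np.meshgrid(np.arange(W),np.arange(H)),-1).reshape(-1,1,2).astype(float)
    d=np.array([im["k1"],0,0,0],float)
    n=cv2.undistortPoints(uv,K,d).reshape(H,W,2)
    z=im["z_map"]
    P=np.dstack([n*z[...,None],z])
    X=(P-im["t"])@im["R"]
    X[z==0]=np.nan
    return X
def proj(im,X):
    p,_=cv2.projectPoints(np.atleast_2d(X).astype(float),cv2.Rodrigues(im["R"])[0],im["t"],im["K"],np.array([im["k1"],0,0,0],float))
    return p.reshape(-1,2)
E
python3 - <<'E'
from h import *
for n in ["scene","top","wrist"]:
    im=arm.get_image(n); cv2.imwrite(f"pics/{n}0.png",im["frame"][...,::-1]); np.savez(f"/tmp/{n}0.npz",**im)
    print(n,im["k1"],-im["R"].T@im["t"],im["R"][2])
o=arm.observe(); print(o)
E
```

```text
pics
scene -0.10851060432866716 [-0.19122457 -0.60726554  0.97362699] [ 0.58411218  0.43306071 -0.68649208]
top 0.03183189940772995 [ 0.25286099 -0.07308246  1.4770451 ] [ 0.18357371 -0.0119918  -0.9829328 ]
wrist -0.012084435979474372 [0.14476478 0.61176512 0.38289667] [ 0.25368851 -0.09267037 -0.96283661]
{'clock': 0.15, 'joints': array([-1.32556884,  0.43505183,  0.02495369,  1.5738518 , -0.01159052,
        1.1340018 , -0.07508955]), 'dq': array([ 0.00020156, -0.00203281,  0.00013907, -0.00305011, -0.00131025,
       -0.00069689,  0.00025474]), 'joint_efforts': array([ 2.49190009e-03, -6.68262649e+01,  9.86428522e-01, -3.14690959e+01,
       -6.03792979e-02,  3.93447373e-02,  8.75339856e-05]), 'position': array([0.21294306, 0.58720984, 0.22614596]), 'ee_rot': array([-5.43653945e-01, -3.09409747e+00,  1.82852444e-03]), 'force': array([ 0.61355277, -0.28512746, -0.17907507]), 'ft_torque': array([-0.04619262,  0.02361357, -0.01607691]), 'gripper_force': 0.0, 'width': 1.0010624304522489}
```

View pics/scene0.png

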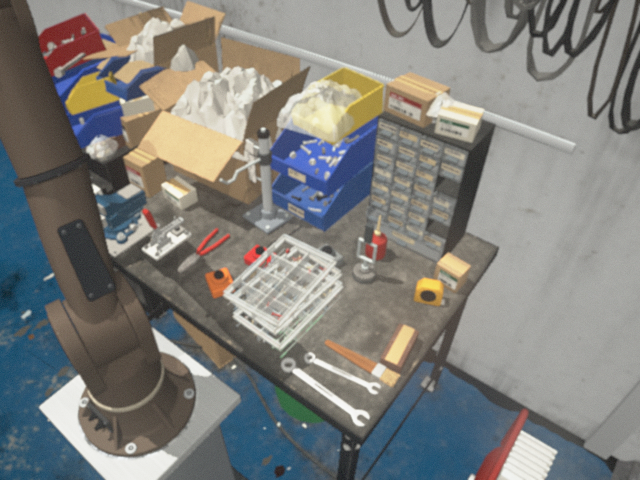

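View pics/top0.png

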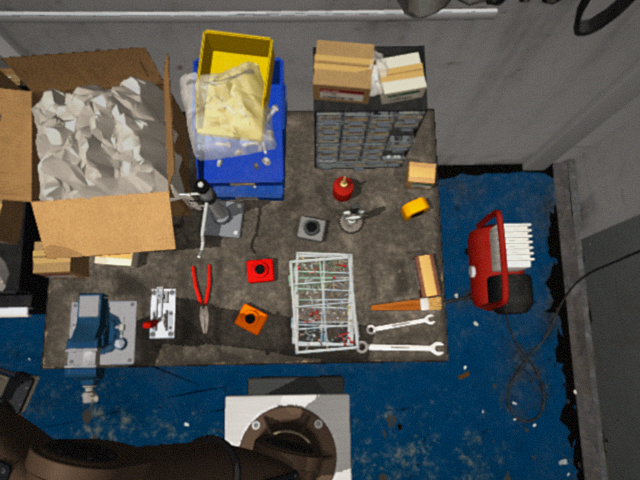

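The scene picture shows the hanger at about (365,262), the balance column at (265,180) with its hook at about (230,170), and the organiser pile at (285,290). In the top picture the hanger is at (350,220) and the column base at (225,218).

There are three box candidates in the top picture: grey (311,229), red (260,270) and orange (250,318). The grey one fits the description; the red and orange ones are decoys. I'll measure next and check with a crop.

```bash
python3 - <<'E'
from h import *
T=dict(np.load('/tmp/top0.npz'));S=dict(np.load('/tmp/scene0.npz'))
T["k1"]=float(T["k1"]);S["k1"]=float(S["k1"])
XT=cloud(T);XS=cloud(S)
def pt(X,u,v):return np.round(np.nanmedian(X[v-2:v+3,u-2:u+3].reshape(-1,3),0),3)
print("keybox",pt(XT,311,229),"hanger",pt(XT,350,220),"base",pt(XT,228,222), "red",pt(XT,260,270),"can",pt(XT,343,185),"tape",pt(XT,415,207),"table",pt(XT,270,240))
def clus(c,r,zlo,zhi,X):
    m=(np.hypot(X[...,0]-c[0],X[...,1]-c[1])<r)&(X[...,2]>zlo)&(X[...,2]<zhi);return m
def stats(m,X,name):
    P=X[m]
    if len(P)<4: print(name,len(P));return
    c=P.mean(0); w,v=np.linalg.eigh(np.cov(P[:,:2].T))
    print(name,len(P),np.round(c,4),'min',np.round(P.min(0),3),'max',np.round(P.max(0),3),'sd',np.round(np.sqrt(w),4),'ax',np.round(v[:,1],3))
hc=pt(XT,350,220)
for nm,X in(("T",XT),("S",XS)):
  for lo,hi in((.005,.03),(.03,.05),(.06,.11),(.11,.122),(.126,.185),(.165,.19)):
    stats(clus(hc,.07,lo,hi,X),X,f"hang {nm} {lo}-{hi}")
kc=pt(XT,311,229)
for nm,X in(("T",XT),("S",XS)):
  for lo,hi in((.02,.032),(.032,.06)):
    stats(clus(kc,.055,lo,hi,X),X,f"key {nm} {lo}-{hi}")
bc=pt(XT,228,222)
for nm,X in(("T",XT),("S",XS)):
  for lo,hi in((.005,.02),(.05,.15),(.15,.19),(.19,.24),(.24,.31)):
    stats(clus(bc,.2,lo,hi,X)&(X[...,0]<bc[0]+.08),X,f"stand {nm} {lo}-{hi}")
for n,I,(x0,y0,x1,y1),f in(("s1",S,(200,110,300,250),4),("t1",T,(170,160,380,290),3.5)):
    c=I["frame"][y0:y1,x0:x1,::-1]; cv2.imwrite(f"pics/{n}.png",cv2.resize(c,None,fx=f,fy=f,interpolation=cv2.INTER_CUBIC))
E
```

```text
keybox [ 0.572 -0.068  0.048] hanger [ 0.596 -0.171  0.04 ] base [0.603 0.156 0.013] red [0.465 0.066 0.048] can [ 0.682 -0.153  0.081] tape [ 0.625 -0.344  0.057] table [ 0.554  0.044 -0.001]
hang T 0.005-0.03 336 [ 0.5953 -0.1695  0.0165] min [ 0.528 -0.235  0.005] max [ 0.665 -0.103  0.03 ] sd [0.0234 0.0249] ax [0.507 0.862]
hang T 0.03-0.05 50 [ 0.6218 -0.1677  0.0374] min [ 0.589 -0.186  0.03 ] max [ 0.666 -0.144  0.049] sd [0.0073 0.0336] ax [-0.971 -0.238]
hang T 0.06-0.11 75 [ 0.6035 -0.1722  0.0728] min [ 0.593 -0.2    0.06 ] max [ 0.664 -0.149  0.109] sd [0.0152 0.0191] ax [-0.78  -0.626]
hang T 0.11-0.122 20 [ 0.5995 -0.1695  0.1185] min [ 0.595 -0.2    0.111] max [ 0.605 -0.149  0.122] sd [0.0027 0.0194] ax [-0.062  0.998]
hang T 0.126-0.185 89 [ 0.5973 -0.1746  0.1593] min [ 0.593 -0.194  0.126] max [ 0.606 -0.159  0.184] sd [0.0036 0.0072] ax [-0.023  1.   ]
hang T 0.165-0.19 44 [ 0.5989 -0.1745  0.1753] min [ 0.593 -0.183  0.167] max [ 0.606 -0.166  0.184] sd [0.0038 0.0055] ax [0.009 1.   ]
hang S 0.005-0.03 485 [ 0.5966 -0.1729  0.0169] min [ 0.53  -0.237  0.005] ma
[... 1940 characters left out ...]
[0.0114 0.0658] ax [0.327 0.945]
stand S 0.005-0.02 1550 [0.5799 0.1717 0.0113] min [ 0.405 -0.038  0.005] max [0.683 0.355 0.02 ] sd [0.0653 0.084 ] ax [-0.647  0.762]
stand S 0.05-0.15 1444 [0.6341 0.199  0.0945] min [ 0.461 -0.006  0.05 ] max [0.683 0.354 0.15 ] sd [0.0372 0.0972] ax [-0.052  0.999]
stand S 0.15-0.19 1607 [0.6135 0.1889 0.1723] min [ 0.502 -0.007  0.15 ] max [0.683 0.35  0.19 ] sd [0.0319 0.1172] ax [-0.463  0.886]
stand S 0.19-0.24 1673 [0.6062 0.2601 0.2133] min [ 0.474 -0.006  0.19 ] max [0.683 0.355 0.24 ] sd [0.0389 0.0696] ax [0.005 1.   ]
stand S 0.24-0.31 768 [0.6453 0.2409 0.2677] min [0.606 0.154 0.24 ] max [0.683 0.349 0.309] sd [0.0123 0.064 ] ax [0.328 0.945]
```

View pics/s1.png

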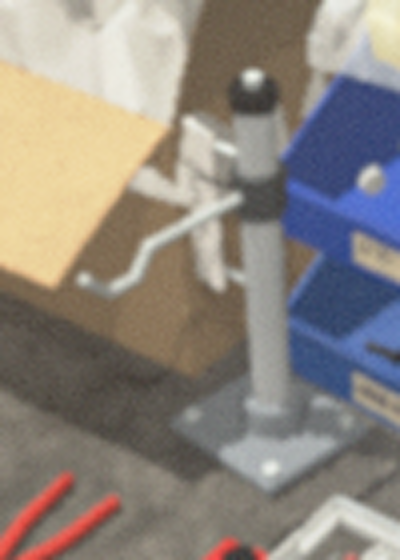

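View pics/t1.png

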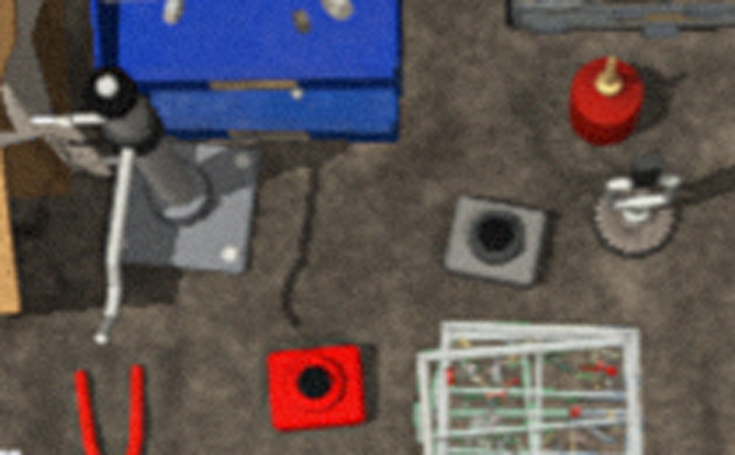

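The crops confirm that the grey box with the black cap, at top (311,229), is the key box. The hook wire runs from the column collar at top (206,203) and scene (260,159) to its tip at top (199,257) and scene (221,180).

```bash
cat >> h.py <<'E'
def ray(im,uv,z):
    n=cv2.undistortPoints(np.array([[uv]],float),im["K"],np.array([im["k1"],0,0,0],float)).ravel()
    d=im["R"].T@np.array([*n,1]);c=-im["R"].T@im["t"]
    return np.round(c+d*(z-c[2])/d[2],4)
E
python3 - <<'E'
from h import *
T=dict(np.load('/tmp/top0.npz'));S=dict(np.load('/tmp/scene0.npz'))
T["k1"]=float(T["k1"]);S["k1"]=float(S["k1"])
t=lambda u,v:(170+u/3.5-.36,160+v/3.5-.36)
s=lambda u,v:(200+u/4-.375,110+v/4-.375)
for n,a,b,z in(("tip",t(100,338),s(84,279),.215),("elbow",t(115,262),s(152,243),.214),("coll",t(125,155),s(238,199),.214),("captop",t(105,85),s(253,76),.3),("colbase",t(185,205),s(272,412),.01),("key",t(495,235),None,.040)):
    print(n,ray(T,a,z),None if b is None else ray(S,b,z))
for n,uv in(("base corners T",[(150,150),(258,148),(245,272),(122,265)]),):
    for q in uv: print(n,ray(T,t(*q),.012))
for q in [(463,195),(548,211),(531,287),(446,268)]: print("keybox T",ray(T,t(*q),.028))
for q in [(175,425),(270,493),(380,425),(275,372)]: print("base S",ray(S,s(*q),.012))
XT=cloud(T);XS=cloud(S)
# flap height map
for X in(XT,XS):
  for y in(.2,.24,.28,.32,.36):
    print(y,[ (lambda P: round(float(np.nanmax(P)),2) if len(P) else None)(X[(abs(X[...,0]-x)<.015)&(abs(X[...,1]-y)<.015)][:,2]) for x in np.arange(.38,.72,.04)])
E
```

```text
tip [0.4746 0.1918 0.215 ] [0.4801 0.1918 0.215 ]
elbow [0.5258 0.1833 0.214 ] [0.5356 0.186  0.214 ]
coll [0.599  0.1783 0.214 ] [0.607  0.1759 0.214 ]
captop [0.621  0.1746 0.3   ] [0.6258 0.1731 0.3   ]
colbase [0.6143 0.1717 0.01  ] [0.6311 0.1804 0.01  ]
key [ 0.5803 -0.0682  0.04  ] None
base corners T [0.6581 0.1992 0.012 ]
base corners T [0.6587 0.1155 0.012 ]
base corners T [0.5602 0.1246 0.012 ]
base corners T [0.567  0.2189 0.012 ]
keybox T [ 0.6148 -0.044   0.028 ]
keybox T [ 0.6013 -0.109   0.028 ]
keybox T [ 0.542 -0.095  0.028]
keybox T [ 0.5578 -0.0304  0.028 ]
base S [0.5744 0.225  0.012 ]
base S [0.5622 0.1216 0.012 ]
base S [0.6673 0.1069 0.012 ]
base S [0.6659 0.2078 0.012 ]
0.2 [0.02, 0.02, 0.22, 0.21, 0.22, 0.02, 0.29, 0.2, 0.31]
0.24 [0.01, 0.01, 0.02, 0.01, 0.01, 0.02, 0.32, 0.34, 0.35]
0.28 [0.01, 0.01, 0.01, 0.17, 0.19, 0.21, 0.23, 0.28, 0.27]
0.32 [0.05, 0.06, 0.01, 0.17, 0.2, 0.21, 0.23, 0.28, 0.29]
0.36 [0.02, 0.02, 0.01, 0.17, 0.2, 0.21, 0.23, 0.26, 0.3]
0.2 [0.02, 0.02, 0.22, 0.21, 0.22, 0.02, 0.29, 0.36, 0.3]
0.24 [0.01, 0.02, 0.02, 0.17, 0.01, 0.02, 0.27, 0.33, 0.34]
0.28 [0.02, 0.02, 0.01, 0.17, 0.19, 0.21, 0.23, 0.28, 0.28]
0.32 [0.05, 0.07, 0.01, 0.17, 0.2, 0.21, 0.23, 0.28, 0.3]
0.36 [0.01, -0.73, 0.0, 0.18, 0.2, 0.21, 0.23, 0.26, 0.29]
```

Call:
arm_command(
  dp=[
    [0,0,-0.8],
    [0,0,-0.8],
    [0,0,-0.8],
    [0,0,-0.8],
    [-0.2,-0.5,0],
    [-0.4,-0.95,0],
    [-0.4,-0.95,0],
    [-0.4,-0.95,0],
    [-0.4,-0.95,0],
    [-0.4,-0.95,0],
  ],
  angular=[
    [0,0,-0.7],
    [0,0,-0.7],
    [0,0,-0.7],
    [0,0,-0.7],
    [0,0,0],
    [0,0,0],
    [0,0,0],
    [0,0,0],
    [0,0,0],
    [0,0,0],
  ],
  claw=[1,1,1,1,1,1,1,1,1,1],
)

```text
clock: 1.15
position: [0.2779, 0.4586, 0.3057]
ee_rot: [0.109, -3.139, 0.002]
force: [1.0, -0.2, -0.2]
width: 0.996
gripper_force: 0.0
```

Call:
arm_command(
  dp=[
    [-0.4,-0.95,0],
    [-0.4,-0.95,0],
    [-0.4,-0.95,0],
    [-0.4,-0.95,0],
    [-0.4,-0.95,0],
    [-0.4,-0.95,0],
    [-0.4,-0.95,0],
    [-0.4,-0.95,0],
    [-0.4,-0.95,0],
    [-0.4,-0.95,0],
  ],
  angular=[
    [0,0,0],
    [0,0,0],
    [0,0,0],
    [0,0,0],
    [0,0,0],
    [0,0,0],
    [0,0,0],
    [0,0,0],
    [0,0,0],
    [0,0,0],
  ],
  claw=[1,1,1,1,1,1,1,1,1,1],
)

```text
clock: 2.15
position: [0.3941, 0.229, 0.3059]
ee_rot: [0.109, -3.139, 0.001]
force: [0.6, 0.3, 0.4]
width: 1.0
gripper_force: 0.0
```

```bash
python3 - <<'E'
from h import *
im=arm.get_image("wrist"); cv2.imwrite("pics/w1.png",im["frame"][...,::-1]); np.savez("/tmp/w1.npz",**im)
o=arm.observe(); print(o["clock"],o["position"],o["ee_rot"],o["joints"]); print(np.round(proj(im,[[.505,.188,.2],[.4746,.1918,.214],[.623,.174,.3]]),0))
E
```

```text
2.2 [0.39624108 0.22479129 0.30599927] [ 0.10190288 -3.13992197  0.00368975] [-0.77262936  0.08725748  0.15078514  1.84636519 -0.01191353  1.21029823
  1.01749073]
[[258. 368.]
 [261. 344.]
 [207. 623.]]
```

View pics/w1.png

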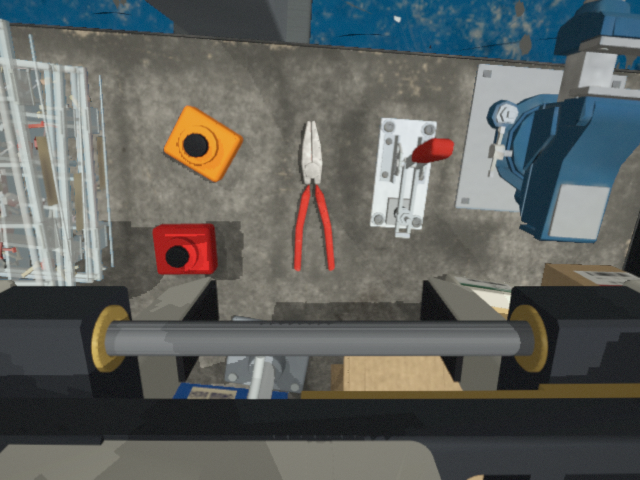

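Call:
arm_command(
  dp=[
    [-0.4,-0.95,0],
    [-0.4,-0.95,0],
    [-0.4,-0.95,0],
    [-0.4,-0.95,0],
    [-0.4,-0.95,0],
    [-0.4,-0.95,0],
    [-0.4,-0.95,0],
    [-0.4,-0.95,0],
    [-0.4,-0.95,0],
    [-0.4,-0.95,0],
  ],
  angular=[
    [0,0,0],
    [0,0,0],
    [0,0,0],
    [0,0,0],
    [0,0,0],
    [0,0,0],
    [0,0,0],
    [0,0,0],
    [0,0,0],
    [0,0,0],
  ],
  claw=[1,1,1,1,1,1,1,1,1,1],
)

```text
clock: 3.2
position: [0.5107, -0.0001, 0.3059]
ee_rot: [0.11, -3.139, -0.0]
force: [0.7, 1.1, 0.2]
width: 0.997
gripper_force: 0.0
```

Call:
arm_command(
  dp=[
    [-0.4,-0.95,0],
    [-0.4,-0.95,0],
    [-0.4,-0.95,0],
    [-0.4,-0.95,0],
    [-0.4,-0.95,0],
    [0,0,0],
  ],
  angular=[
    [0,0,0],
    [0,0,0],
    [0,0,0],
    [0,0,0],
    [0,0,0],
    [0,0,0],
  ],
  claw=[1,1,1,1,1,1],
)

```text
clock: 3.8
position: [0.5692, -0.1177, 0.3057]
ee_rot: [0.102, -3.139, 0.003]
force: [0.1, 0.1, -0.2]
width: 1.0
gripper_force: 0.0
```

```bash
python3 - <<'E'
from h import *
im=arm.get_image("wrist"); cv2.imwrite("pics/w2.png",im["frame"][...,::-1]); np.savez("/tmp/w2.npz",**im)
o=arm.observe(); print(o["clock"],o["position"],o["ee_rot"],o["joints"]); print(np.round(proj(im,[[.600,-.1765,.178]]),0))
X=cloud(im)
for lo,hi in((.12,.17),(.17,.19),(.06,.11),(.11,.125),(.03,.045)):
    m=(np.hypot(X[...,0]-.6,X[...,1]+.176)<.05)&(X[...,2]>lo)&(X[...,2]<hi);P=X[m]
    if len(P)<5: print(lo,len(P));continue
    w,v=np.linalg.eigh(np.cov(P[:,:2].T)); print(lo,len(P),np.round(P.mean(0),4),np.round(P.min(0),3),np.round(P.max(0),3),np.round(v[:,1],3))
m=(X[...,2]>.17)&(X[...,2]<.19)&(np.hypot(X[...,0]-.6,X[...,1]+.176)<.05)
r=cv2.minAreaRect(X[m][:,:2].astype(np.float32)*1000);print(r)
E
```

```text
3.85 [ 0.56885082 -0.11561859  0.30570004] [ 1.05287351e-01 -3.13825540e+00  1.15246881e-03] [-0.21838716  0.31695042  0.4455155   1.58994876 -0.1400328   1.2680427
  1.88763483]
[[243. 263.]]
0.12 671 [ 0.599  -0.1735  0.1395] [ 0.596 -0.201  0.12 ] [ 0.608 -0.15   0.17 ] [-0.035  0.999]
0.17 395 [ 0.6013 -0.1754  0.176 ] [ 0.596 -0.186  0.17 ] [ 0.608 -0.166  0.179] [-0.067  0.998]
0.06 476 [ 0.6009 -0.1761  0.074 ] [ 0.596 -0.2    0.06 ] [ 0.607 -0.15   0.11 ] [-0.089  0.996]
0.11 297 [ 0.6009 -0.1732  0.121 ] [ 0.596 -0.201  0.11 ] [ 0.608 -0.15   0.125] [-0.073  0.997]
0.03 124 [ 0.5979 -0.1749  0.0361] [ 0.592 -0.185  0.03 ] [ 0.604 -0.166  0.045] [0.034 0.999]
((602.0796508789062, -175.68023681640625), (11.733376502990723, 19.8570613861084), 4.351512432098389)
```

View pics/w2.png

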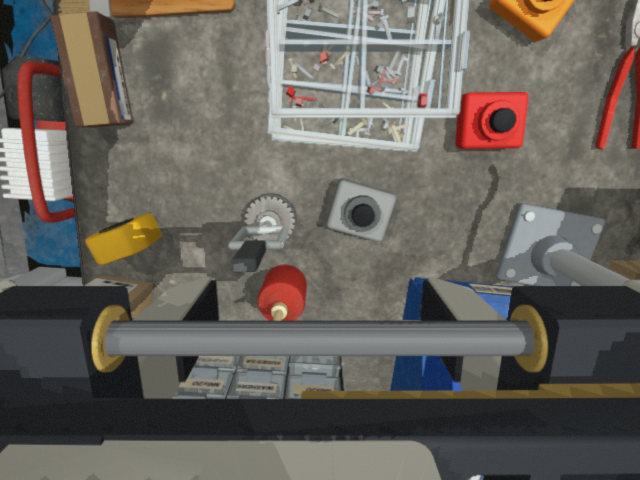

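The wrist picture shows the tab top at about (250,255), the key cap at (362,215) and the column base at (550,262). The tab's centre comes out at (0.602, -0.176) with a yaw of 0.076.

Call:
arm_command(
  dp=[
    [-0.4,-0.82,0],
    [-0.4,-0.82,0],
    [-0.36,-0.82,0.5],
    [0,0,0.9],
    [0,0,0.9],
    [0,0,0.9],
    [0,0,0.8],
    [0,0,0.5],
    [0,0,0],
    [0,0,0],
  ],
  angular=[
    [0,0,0],
    [0,0,0],
    [0,0,-0.06],
    [0,0,0],
    [0,0,0],
    [0,0,0],
    [0,0,0],
    [0,0,0],
    [0,0,0],
    [0,0,0],
  ],
  claw=[1,1,1,1,1,1,1,1,1,1],
)

```text
clock: 4.85
position: [0.603, -0.1725, 0.1947]
ee_rot: [-0.127, 3.139, 0.0]
force: [-0.2, -1.0, 0.3]
width: 0.998
gripper_force: 0.0
```

```bash
python3 - <<'E'
from h import *
im=dict(np.load('/tmp/w2.npz'));im["k1"]=float(im["k1"])
print("key",ray(im,(362,215),.042)); X=cloud(im)
m=(np.hypot(X[...,0]-.58,X[...,1]+.068)<.04); P=X[m]; 
for lo,hi in((.024,.030),(.030,.036),(.036,.041),(.041,.046),(.046,.06)):
    q=P[(P[:,2]>lo)&(P[:,2]<hi)]; 
    if len(q)>3: print(lo,len(q),q.mean(0),cv2.minAreaRect(q[:,:2].astype(np.float32)*1000))
for q in [(529,207),(603,219),(588,291),(499,278)]: print("base",ray(im,q,.012))
p=[]
for i in range(8):
    im=arm.get_image("wrist") if i==0 else im
    o=arm.observe();p.append(o["position"])
print(np.mean(p,0),np.std(p,0),o["ee_rot"])
X=cloud(im)
m=(X[...,2]>.165)&(X[...,2]<.185)&(np.hypot(X[...,0]-.6,X[...,1]+.176)<.04)
print(m.sum()); 
if m.sum()>5: print(cv2.minAreaRect(X[m][:,:2].astype(np.float32)*1000))
E
```

```text
key [ 0.5836 -0.069   0.042 ]
0.024 1697 [ 0.5798145  -0.0690516   0.02657075] ((582.4475708007812, -67.93376159667969), (68.48080444335938, 59.02927780151367), 78.13603210449219)
0.03 37 [ 0.56902898 -0.0780972   0.03311   ] ((570.7568969726562, -77.06602478027344), (11.37049674987793, 36.907737731933594), 35.777950286865234)
0.036 592 [ 0.58123124 -0.06867006  0.0387283 ] ((582.9210815429688, -68.07025146484375), (41.09291076660156, 39.815521240234375), 6.009646892547607)
0.041 32 [ 0.57835483 -0.07395975  0.04428825] ((580.826171875, -70.49114990234375), (27.16413116455078, 22.794443130493164), 23.51821517944336)
0.046 393 [ 0.58237376 -0.06817618  0.04861646] ((582.7164306640625, -67.73028564453125), (24.240821838378906, 24.302297592163086), 49.46235275268555)
base [0.5668 0.1346 0.012 ]
base [0.5754 0.2283 0.012 ]
base [0.6698 0.2341 0.012 ]
base [0.6595 0.1159 0.012 ]
[ 0.60329265 -0.17273444  0.19521164] [1.11022302e-16 0.00000000e+00 2.77555756e-17] [-1.27287274e-01  3.13773184e+00 -2.92814261e-04]
1145
((602.2789306640625, -176.08905029296875), (12.208654403686523, 19.803743362426758), 4.954492092132568)
```

Call:
arm_command(
  dp=[
    [0.05,-0.12,0.5],
    [0,0,0.8],
    [0,0,0.7],
    [0,0,0.28],
    [0,0,0],
    [0,0,0],
  ],
  angular=[
    [0,0,-0.04],
    [0,0,0],
    [0,0,0],
    [0,0,0],
    [0,0,0],
    [0,0,0],
  ],
  claw=[1,1,1,1,1,1],
)

```text
clock: 5.5
position: [0.6022, -0.1762, 0.1378]
ee_rot: [-0.137, 3.138, -0.0]
force: [0.5, 1.2, -0.1]
width: 1.001
gripper_force: 0.0
```

Call:
arm_command(
  dp=[
    [0,0,0],
    [0,0,0],
    [0,0,0],
    [0,0,0],
    [0,0,0],
    [0,0,0],
    [0,0,0],
    [0,0,0],
  ],
  angular=[
    [0,0,0],
    [0,0,0],
    [0,0,0],
    [0,0,0],
    [0,0,0],
    [0,0,0],
    [0,0,0],
    [0,0,0],
  ],
  claw=[0.5,0,0,0,0,0,0,0],
  force=30,
)

```text
clock: 6.3
position: [0.6018, -0.1759, 0.1372]
ee_rot: [0.137, -3.139, -0.0]
force: [-0.1, -1.3, -0.7]
width: 0.354
gripper_force: 0.0
```

Call:
arm_command(
  dp=[
    [0,0,0],
    [0,0,0],
    [0,0,0],
    [0,0,0],
    [0,0,0],
    [0,0,-0.2],
    [0,0,-0.4],
    [0,0,-0.2],
    [0,0,0],
    [0,0,0],
  ],
  angular=[
    [0,0,0],
    [0,0,0],
    [0,0,0],
    [0,0,0],
    [0,0,0],
    [0,0,0],
    [0,0,0],
    [0,0,0],
    [0,0,0],
    [0,0,0],
  ],
  claw=[0,0,0,0,0,0,0,0,0,0],
  force=30,
)

```text
clock: 7.3
position: [0.6019, -0.1758, 0.1574]
ee_rot: [-0.137, 3.138, 0.0]
force: [-0.1, 0.0, -3.8]
width: 0.216
gripper_force: 30.0
```

Call:
arm_command(
  dp=[
    [0,0,0],
    [0,0,0],
    [0,0,0],
  ],
  angular=[
    [0,0,0],
    [0,0,0],
    [0,0,0],
  ],
  claw=[0,0,0],
)

```text
clock: 7.6
position: [0.6017, -0.1759, 0.157]
ee_rot: [0.137, -3.138, -0.0]
force: [0.0, 0.7, -4.0]
width: 0.214
gripper_force: 30.0
```

```bash
python3 - <<'E'
from h import *
im=dict(np.load('/tmp/w2.npz'));im["k1"]=float(im["k1"])
c=-im["R"].T@im["t"]; off=c-np.array([.569,-.116,.3057]);print(off)
for tcp in ([.56,.03,.34],[.58,0,.34],[.56,-.03,.34],[.6,0,.34]):
    im["t"]=-im["R"]@(np.array(tcp)+off)
    print(tcp,np.round(proj(im,[[.475,.1915,.214],[.505,.188,.2],[.55,.183,.214],[.6,.177,.214]])).tolist())
XT=cloud({k:(float(v) if k=="k1" else v) for k,v in np.load('/tmp/top0.npz').items()})
m=(XT[...,0]>.25)&(XT[...,0]<.58)&(XT[...,1]>-.3)&(XT[...,1]<.05)&(XT[...,2]>.06);P=XT[m];print(P.min(0),P.max(0))
E
```

```text
[-0.07201552 -0.00650201  0.15697555]
[0.56, 0.03, 0.34] [[555.0, 130.0], [531.0, 170.0], [522.0, 230.0], [501.0, 290.0]]
[0.58, 0, 0.34] [[602.0, 103.0], [575.0, 146.0], [566.0, 207.0], [544.0, 269.0]]
[0.56, -0.03, 0.34] [[636.0, 136.0], [606.0, 175.0], [598.0, 235.0], [574.0, 294.0]]
[0.6, 0, 0.34] [[610.0, 73.0], [581.0, 119.0], [572.0, 181.0], [549.0, 245.0]]
[ 0.25182352 -0.17743876  0.06000845] [ 0.50258501 -0.00988552  0.15958741]
```

Call:
arm_command(
  dp=[
    [0,0,-0.4],
    [0,0,-0.8],
    [0,0,-0.9],
    [0,0,-0.9],
    [0,0.4,-0.9],
    [0,0.8,-0.9],
    [0,0.8,-0.9],
    [0,0.8,-0.9],
    [0,0.8,-0.7],
    [0,0.8,0],
  ],
  angular=[
    [0,0,0],
    [0,0,0],
    [0,0,0],
    [0,0,0],
    [0,0,0],
    [0,0,0],
    [0,0,0],
    [0,0,0],
    [0,0,0],
    [0,0,0],
  ],
  claw=[0,0,0,0,0,0,0,0,0,0],
)

```text
clock: 8.6
position: [0.5932, -0.0661, 0.3434]
ee_rot: [-0.136, 3.133, -0.001]
force: [-0.1, -0.6, -3.4]
width: 0.214
gripper_force: 30.0
```

Call:
arm_command(
  dp=[
    [0.1,0.8,0],
    [0.1,0.8,0],
    [0.1,0.8,0],
    [0.1,0.7,0],
    [0,0.4,0],
    [0,0,0],
    [0,0,0],
    [0,0,0],
  ],
  angular=[
    [0,0,0],
    [0,0,0],
    [0,0,0],
    [0,0,0],
    [0,0,0],
    [0,0,0],
    [0,0,0],
    [0,0,0],
  ],
  claw=[0,0,0,0,0,0,0,0],
)

```text
clock: 9.4
position: [0.5749, 0.0185, 0.3399]
ee_rot: [-0.134, 3.138, -0.001]
force: [-0.1, -0.3, -3.4]
width: 0.215
gripper_force: 30.0
```

```bash
python3 - <<'E'
from h import *
im=arm.get_image("wrist"); np.savez("/tmp/w3.npz",**im)
c=im["frame"][0:300,400:640,::-1]; cv2.imwrite("pics/w3.png",cv2.resize(c,None,fx=2,fy=2,interpolation=cv2.INTER_CUBIC))
o=arm.observe(); print(o["clock"],o["position"],o["ee_rot"],o["force"],o["joints"])
X=cloud(im)
m=(abs(X[...,1]-.185)<.025)&(X[...,2]>.18)&(X[...,2]<.235)&(X[...,0]>.45)&(X[...,0]<.60);P=X[m];print(len(P))
for a in np.arange(.45,.61,.01):
    q=P[(P[:,0]>=a)&(P[:,0]<a+.01)]
    if len(q): print(round(a,3),len(q),np.round(np.median(q,0),4),round(q[:,2].max(),4))
print(cv2.fitLine(P[:,:2].astype(np.float32),cv2.DIST_HUBER,0,.01,.01).ravel())
E
```

```text
9.45 [0.57484482 0.01861508 0.33983482] [-1.33943944e-01  3.13857592e+00 -8.59162202e-04] [ 0.29182697  0.11012028 -4.21031302] [-0.42545795  0.28552235  0.40415685  1.54157377 -0.11352529  1.3376976
  1.64638029]
2087
0.47 110 [0.4777 0.1884 0.2153] 0.2187
0.48 216 [0.4848 0.1874 0.2091] 0.2164
0.49 167 [0.4944 0.1866 0.1999] 0.2066
0.5 150 [0.505  0.1859 0.1982] 0.2007
0.51 168 [0.5154 0.1844 0.1991] 0.2075
0.52 198 [0.525  0.1828 0.2113] 0.2177
0.53 166 [0.535  0.1823 0.2161] 0.2185
0.54 162 [0.5448 0.1812 0.2161] 0.2188
0.55 155 [0.5549 0.1799 0.2159] 0.2181
0.56 154 [0.565  0.1788 0.2161] 0.2185
0.57 149 [0.575  0.1774 0.216 ] 0.219
0.58 147 [0.5848 0.1762 0.2161] 0.2186
0.59 145 [0.595  0.1752 0.216 ] 0.2191
[ 0.9940653  -0.10878491  0.5436961   0.18109052]
```

View pics/w3.png

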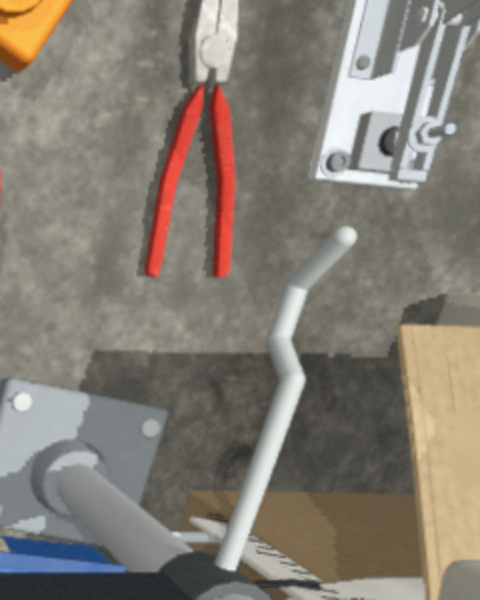

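The enlarged wrist crop shows the hook clearly, with its tip at (345,235), its saddle bend at (283,315) and its long level part running to the column. The saddle is at (0.505, 0.186, 0.200) and the hook's yaw is about -0.11.

Call:
arm_command(
  dp=[
    [0,0,0],
    [0,0,0],
    [0.3,0,0],
    [0.7,0,0],
    [0.8,0,0],
    [0.9,0,0],
    [0.9,0,0],
    [0.9,0,0],
    [0.9,0,0],
    [0.9,0.1,0],
  ],
  angular=[
    [0,0,0.6],
    [0,0,0.7],
    [0,0,0],
    [0,0,0],
    [0,0,0],
    [0,0,0],
    [0,0,0],
    [0,0,0],
    [0,0,0],
    [0,0,0],
  ],
  claw=[0,0,0,0,0,0,0,0,0,0],
)

```text
clock: 10.45
position: [0.417, 0.0386, 0.3398]
ee_rot: [0.166, 3.137, -0.0]
force: [0.4, -0.1, -3.8]
width: 0.217
gripper_force: 30.0
```

Call:
arm_command(
  dp=[
    [0.7,0.4,0],
    [0.5,0.8,0],
    [0,0.9,0],
    [0,0.9,0],
    [0,0.9,0],
    [0,0.9,0],
    [0,0.9,0],
    [0,0.55,0],
    [0,0,0],
    [0,0,0],
  ],
  angular=[
    [0,0,0],
    [0,0,0],
    [0,0,0],
    [0,0,0],
    [0,0,0],
    [0,0,0],
    [0,0,0],
    [0,0,0],
    [0,0,0],
    [0,0,0],
  ],
  claw=[0,0,0,0,0,0,0,0,0,0],
)

```text
clock: 11.45
position: [0.4053, 0.197, 0.3396]
ee_rot: [-0.168, -3.137, 0.001]
force: [0.9, -0.3, -3.9]
width: 0.217
gripper_force: 30.0
```

Call:
arm_command(
  dp=[
    [0,0,0.4],
    [0,0,0.8],
    [0,0,0.8],
    [0,0,0.8],
    [0,0,0.5],
    [0,0,0.2],
    [0,0,0],
    [0,0,0],
  ],
  angular=[
    [0,0,0],
    [0,0,0],
    [0,0,0],
    [0,0,0],
    [0,0,0],
    [0,0,0],
    [0,0,0],
    [0,0,0],
  ],
  claw=[0,0,0,0,0,0,0,0],
)

```text
clock: 12.25
position: [0.4057, 0.1978, 0.2527]
ee_rot: [0.17, 3.136, 0.001]
force: [1.1, 0.5, -4.1]
width: 0.215
gripper_force: 30.0
```

```bash
python3 - <<'E'
from h import *
im=arm.get_image("scene"); np.savez("/tmp/s2.npz",**im)
c=im["frame"][100:260,130:310,::-1]; cv2.imwrite("pics/s2.png",cv2.resize(c,None,fx=3.5,fy=3.5,interpolation=cv2.INTER_CUBIC))
o=arm.observe(); print(o["clock"],o["position"],o["ee_rot"],o["force"],o["joints"])
E
```

```text
12.3 [0.40579991 0.19796979 0.25288058] [1.69763335e-01 3.13603870e+00 1.16465144e-03] [ 0.80299037  0.18971716 -3.36811875] [-0.74507985  0.119766    0.19364482  1.94741114 -0.02620359  1.07556317
  0.92227485]
```

View pics/s2.png

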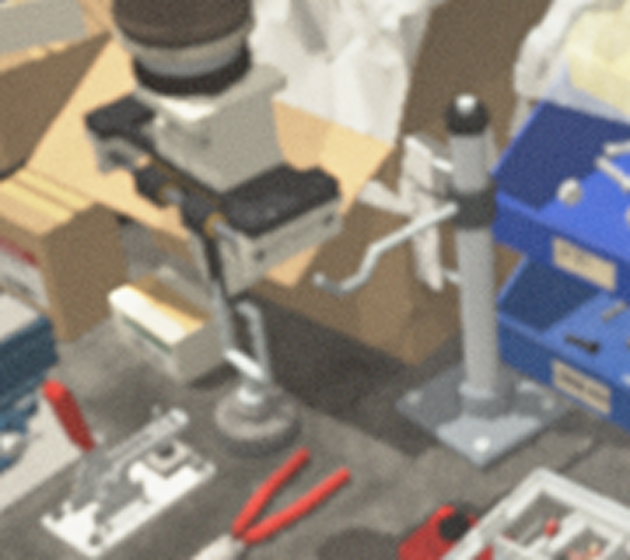

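The scene crop shows the hanger upright in the gripper at about (255,390), square to the hook and level with it, with the hook tip at (322,282).

Call:
arm_command(
  dp=[
    [-0.2,0,0],
    [-0.4,0,0],
    [-0.5,0,0],
    [-0.5,0,0],
    [-0.5,0,0],
    [-0.5,0,0],
    [-0.5,0,0],
    [-0.5,-0.02,0],
    [-0.3,-0.02,0],
    [-0.1,0,0],
  ],
  angular=[
    [0,0,0],
    [0,0,0],
    [0,0,0],
    [0,0,0],
    [0,0,0],
    [0,0,0],
    [0,0,0],
    [0,0,0],
    [0,0,0],
    [0,0,0],
  ],
  claw=[0,0,0,0,0,0,0,0,0,0],
)

```text
clock: 13.3
position: [0.5056, 0.1858, 0.2521]
ee_rot: [0.171, 3.137, -0.001]
force: [-0.7, 0.2, -4.5]
width: 0.22
gripper_force: 30.0
```

Call:
arm_command(
  dp=[
    [0,0,0],
    [0,0,0],
    [0,0,0],
  ],
  angular=[
    [0,0,0],
    [0,0,0],
    [0,0,0],
  ],
  claw=[0,0,0],
)

```text
clock: 13.6
position: [0.5042, 0.1865, 0.2523]
ee_rot: [-0.169, -3.137, -0.0]
force: [0.0, -0.4, -4.0]
width: 0.215
gripper_force: 30.0
```

```bash
python3 - <<'E'
from h import *
im=arm.get_image("scene"); np.savez("/tmp/s3.npz",**im)
c=im["frame"][100:260,150:310,::-1]; cv2.imwrite("pics/s3.png",cv2.resize(c,None,fx=3.7,fy=3.7,interpolation=cv2.INTER_CUBIC))
o=arm.observe(); print(o["clock"],o["position"],o["ee_rot"],o["force"],o["joints"])
E
```

```text
13.65 [0.50426817 0.18644824 0.25233228] [-1.68487261e-01 -3.13695954e+00 -3.78582256e-04] [ 0.26817443  0.88966736 -3.74295539] [-0.64474789  0.2694452   0.24377812  1.76484469 -0.07188196  1.11591871
  1.08566482]
```

View pics/s3.png

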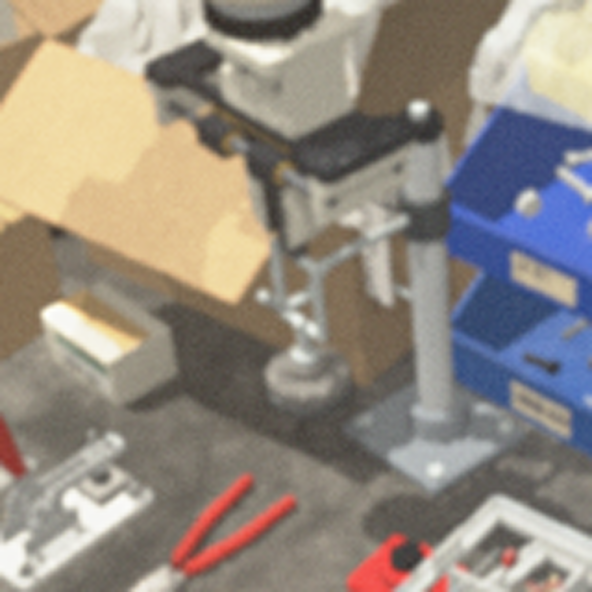

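The scene crop shows the hook passing through the eye just under the fingers, with the tip at about (265,297). I'll average the weight readings before lowering.

```bash
cat > f.py <<'E'
from h import *
F=[];p=[];M=[]
for i in range(16):
    arm.get_image("wrist");o=arm.observe();F.append(o["force"]);p.append(o["position"]);M.append(o["ft_torque"])
print(o["clock"],np.mean(F,0).round(3),(np.std(F,0)/4).round(3),np.mean(p,0).round(4),np.mean(M,0).round(3),o["width"],o["gripper_force"])
E
python3 f.py
```

```text
14.45 [-0.074 -0.111 -3.67 ] [0.111 0.125 0.101] [0.5046 0.1863 0.2523] [0.018 0.023 0.007] 0.21786288432912182 29.999409019947052
```

Call:
arm_command(
  dp=[
    [0,0,0.05],
    [0,0,0.1],
    [0,0,0.1],
    [0,0,0.1],
    [0,0,0.1],
    [0,0,0.1],
    [0,0,0.1],
    [0,0,0.1],
    [0,0,0.1],
    [0,0,0.1],
  ],
  angular=[
    [0,0,0],
    [0,0,0],
    [0,0,0],
    [0,0,0],
    [0,0,0],
    [0,0,0],
    [0,0,0],
    [0,0,0],
    [0,0,0],
    [0,0,0],
  ],
  claw=[0,0,0,0,0,0,0,0,0,0],
)

```text
clock: 15.45
position: [0.5047, 0.1862, 0.2283]
ee_rot: [-0.169, -3.137, -0.0]
force: [0.2, 0.0, -4.0]
width: 0.217
gripper_force: 30.0
```

Call:
arm_command(
  dp=[
    [0,0,0.08],
    [0,0,0.08],
    [0,0,0.08],
    [0,0,0.08],
    [0,0,0.08],
    [0,0,0.08],
    [0,0,0.08],
    [0,0,0.08],
    [0,0,0.08],
    [0,0,0.08],
  ],
  angular=[
    [0,0,0],
    [0,0,0],
    [0,0,0],
    [0,0,0],
    [0,0,0],
    [0,0,0],
    [0,0,0],
    [0,0,0],
    [0,0,0],
    [0,0,0],
  ],
  claw=[0,0,0,0,0,0,0,0,0,0],
)

```text
clock: 16.45
position: [0.5048, 0.1863, 0.2084]
ee_rot: [0.169, 3.137, 0.0]
force: [-0.6, -0.0, -1.9]
width: 0.22
gripper_force: 30.0
```

```bash
python3 f.py
```

```text
17.25 [-1.000e-03 -5.100e-02 -2.469e+00] [0.14  0.114 0.138] [0.5047 0.1863 0.2085] [0.007 0.017 0.006] 0.21522370133987456 29.999717473983765
```

Call:
arm_command(
  dp=[
    [0,0,0.05],
    [0,0,0.08],
    [0,0,0.08],
    [0,0,0.08],
    [0,0,0.08],
    [0,0,0.08],
    [0,0,0.08],
    [0,0,0.08],
    [0,0,0.08],
    [0,0,0.08],
  ],
  angular=[
    [0,0,0],
    [0,0,0],
    [0,0,0],
    [0,0,0],
    [0,0,0],
    [0,0,0],
    [0,0,0],
    [0,0,0],
    [0,0,0],
    [0,0,0],
  ],
  claw=[0,0,0,0,0,0,0,0,0,0],
)

```text
clock: 18.25
position: [0.5048, 0.1863, 0.1892]
ee_rot: [0.169, 3.137, 0.0]
force: [0.6, 0.3, -1.0]
width: 0.221
gripper_force: 30.0
```

```bash
python3 f.py;python3 f.py
```

```text
19.05 [-0.15   0.026 -0.504] [0.152 0.14  0.107] [0.5047 0.1862 0.1892] [ 0.017  0.027 -0.005] 0.213861037623121 30.000023245811462
19.85 [ 0.31 -0.06 -0.52] [0.118 0.1   0.099] [0.5047 0.1862 0.1892] [ 0.03  -0.008  0.005] 0.21424555603075893 29.99986857175827
```

Call:
arm_command(
  dp=[
    [0,0,0.05],
    [0,0,0.07],
    [0,0,0.05],
    [0,0,0.03],
    [0,0,0],
    [0,0,0],
  ],
  angular=[
    [0,0,0],
    [0,0,0],
    [0,0,0],
    [0,0,0],
    [0,0,0],
    [0,0,0],
  ],
  claw=[0,0,0,0,0,0],
)

```text
clock: 20.45
position: [0.5047, 0.1862, 0.1843]
ee_rot: [0.169, 3.137, 0.0]
force: [0.8, 0.4, 0.1]
width: 0.214
gripper_force: 30.0
```

```bash
python3 f.py;python3 f.py
```

```text
21.25 [ 0.329 -0.035 -0.139] [0.071 0.111 0.103] [0.5047 0.1862 0.1843] [ 0.019 -0.041  0.002] 0.21339009066188439 29.999954402446747
22.05 [ 0.397 -0.067 -0.137] [0.126 0.101 0.123] [0.5047 0.1862 0.1842] [ 0.021 -0.054  0.003] 0.21795922752775268 29.999990165233612
```

Call:
arm_command(
  dp=[
    [0,0,0.03],
    [0,0,0],
    [0,0,0],
    [0,0,0],
    [0,0,0],
  ],
  angular=[
    [0,0,0],
    [0,0,0],
    [0,0,0],
    [0,0,0],
    [0,0,0],
  ],
  claw=[0,0,0,0,0],
  force=4,
)

```text
clock: 22.55
position: [0.5047, 0.1862, 0.1835]
ee_rot: [0.169, 3.137, 0.0]
force: [0.8, -0.8, 0.0]
width: 0.212
gripper_force: 4.0
```

Call:
arm_command(
  dp=[
    [0,0,0],
    [0,0,0],
    [0,0,0],
    [0,0,0],
    [0,0,0],
    [0,0,0],
    [0,0,0],
    [0,0,0],
    [0,0,0],
    [0,0,0],
  ],
  angular=[
    [0,0,0],
    [0,0,0],
    [0,0,0],
    [0,0,0],
    [0,0,0],
    [0,0,0],
    [0,0,0],
    [0,0,0],
    [0,0,0],
    [0,0,0],
  ],
  claw=[0.22,0.24,0.28,0.35,0.42,0.5,0.5,0.5,0.5,0.5],
)

```text
clock: 23.55
position: [0.5047, 0.1862, 0.1835]
ee_rot: [-0.169, -3.137, -0.0]
force: [-0.2, -0.5, -0.4]
width: 0.495
gripper_force: 0.0
```

```bash
python3 - <<'E'
from h import *
im=arm.get_image("scene"); np.savez("/tmp/s4.npz",**im)
c=im["frame"][100:260,150:310,::-1]; cv2.imwrite("pics/s4.png",cv2.resize(c,None,fx=3.7,fy=3.7,interpolation=cv2.INTER_CUBIC))
o=arm.observe(); print(o["clock"],o["position"],o["force"],o["width"],o["joints"])
E
```

```text
23.6 [0.50469997 0.18624111 0.1834832 ] [ 0.39156095 -0.01574993  0.18891188] 0.4993506209307166 [-0.6309024   0.33646434  0.23225376  1.85703459 -0.09302526  0.95849389
  1.10522489]
```

View pics/s4.png

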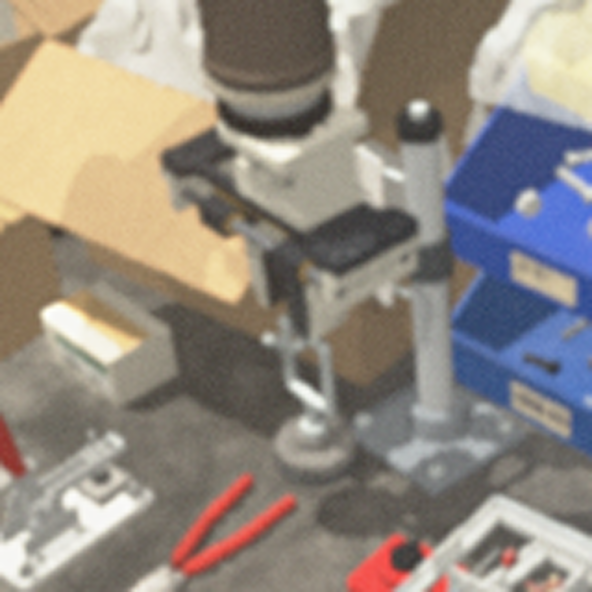

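The scene crop shows the hanger hanging on the hook, clear of the table, with the fingers open. I'll withdraw straight up and move over to the key while the hook settles.

Call:
arm_command(
  dp=[
    [0,0,-0.2],
    [0,0,-0.4],
    [0,0,-0.6],
    [0,0,-0.7],
    [0,0,-0.7],
    [0,0,-0.8],
    [0,0,-0.8],
    [0,0,-0.6],
    [0,0,0],
    [0,0,0],
  ],
  angular=[
    [0,0,0],
    [0,0,0],
    [0,0,0],
    [0,0,0],
    [0,0,0],
    [0,0,0],
    [0,0,0],
    [0,0,0],
    [0,0,0],
    [0,0,0],
  ],
  claw=[0.5,0.5,0.5,0.5,0.5,0.5,0.5,0.5,0.5,0.5],
)

```text
clock: 24.6
position: [0.5047, 0.1862, 0.3037]
ee_rot: [0.169, 3.136, 0.001]
force: [-0.2, -0.3, 0.3]
width: 0.496
gripper_force: 0.0
```

Call:
arm_command(
  dp=[
    [0,-0.4,0],
    [0,-0.8,0],
    [-0.2,-0.9,0],
    [-0.4,-0.9,0],
    [-0.5,-0.9,0],
    [-0.5,-0.9,0],
    [-0.5,-0.9,0],
    [-0.5,-0.9,0],
    [-0.5,-0.9,0],
    [-0.5,-0.9,0],
  ],
  angular=[
    [0,0,0],
    [0,0,0],
    [0,0,0],
    [0,0,0],
    [0,0,0],
    [0,0,0],
    [0,0,0],
    [0,0,0],
    [0,0,0],
    [0,0,0],
  ],
  claw=[0,0,0,0,0,0,0,0,0,0],
)

```text
clock: 25.6
position: [0.5711, -0.0341, 0.3025]
ee_rot: [-0.17, -3.135, 0.001]
force: [0.1, 1.0, -0.7]
width: 0.003
gripper_force: 0.0
```

Call:
arm_command(
  dp=[
    [-0.4,-0.9,0.2],
    [-0.2,-0.46,0.6],
    [0,0,0.8],
    [0,0,0.8],
    [0,0,0.9],
    [0,0,0.9],
    [0,0,0.9],
    [0,0,0.8],
    [0,0,0.7],
    [0,0,0],
  ],
  angular=[
    [0,0,0],
    [0,0,0],
    [0,0,0],
    [0,0,0],
    [0,0,0],
    [0,0,0],
    [0,0,0],
    [0,0,0],
    [0,0,0],
    [0,0,0],
  ],
  claw=[0,0,0,0,0,0,0,0,0,0],
)

```text
clock: 26.6
position: [0.5799, -0.0672, 0.135]
ee_rot: [-0.169, -3.131, 0.0]
force: [-0.3, 0.1, 1.5]
width: 0.003
gripper_force: 0.0
```

```bash
python3 - <<'E'
from h import *
im=arm.get_image("wrist"); X=cloud(im)
m=(np.hypot(X[...,0]-.583,X[...,1]+.068)<.03)&(X[...,2]>.044)&(X[...,2]<.054);P=X[m]
print(len(P), len(P)>5 and (P.mean(0),cv2.minAreaRect(P[:,:2].astype(np.float32)*1000)))
im=arm.get_image("scene");X=cloud(im)
m=(np.hypot(X[...,0]-.505,X[...,1]-.186)<.05)&(X[...,2]<.2);P=X[m]
for z in(.02,.04,.06,.08,.1,.12): 
    q=P[abs(P[:,2]-z)<.008];print(z,len(q),q.mean(0).round(3) if len(q) else 0)
o=arm.observe();print(o["clock"],o["position"],o["force"],o["width"])
E
python3 f.py
```

```text
1096 (array([ 0.58204299, -0.06807422,  0.04846189]), ((582.7426147460938, -68.12657928466797), (24.969749450683594, 24.874679565429688), 84.00602722167969))
0.02 12 [0.478 0.204 0.014]
0.04 1 [0.492 0.167 0.048]
0.06 143 [0.497 0.173 0.062]
0.08 85 [0.502 0.184 0.079]
0.1 16 [0.504 0.185 0.099]
0.12 52 [0.504 0.184 0.117]
26.7 [ 0.58200451 -0.06758317  0.13787555] [ 0.69044324 -0.06910851  0.73784622] 0.00418135046250037
27.5 [ 0.008  0.053 -0.046] [0.161 0.133 0.122] [ 0.583  -0.0677  0.1388] [0.007 0.001 0.009] 0.003901357201665276 0.0
```

Call:
arm_command(
  dp=[
    [0,0,0.4],
    [0,0,0.7],
    [0,0,0.8],
    [0,0,0.7],
    [0,0,0.4],
    [0,0,0.2],
    [0,0,0],
    [0,0,0],
    [0,0,0],
    [0,0,0],
  ],
  angular=[
    [0,0,0],
    [0,0,0],
    [0,0,0],
    [0,0,0],
    [0,0,0],
    [0,0,0],
    [0,0,0],
    [0,0,0],
    [0,0,0],
    [0,0,0],
  ],
  claw=[0,0,0,0,0,0,0,0,0,0],
)

```text
clock: 28.5
position: [0.5833, -0.0677, 0.0591]
ee_rot: [0.169, 3.136, 0.0]
force: [1.0, -0.2, -0.6]
width: 0.006
gripper_force: 0.0
```

```bash
python3 - <<'E'
from h import *
prev=None;out=[]
for i in range(16):
    im=arm.get_image("scene")
    if prev is None:
        p=proj(im,[[.505,.186,.12]])[0];x,y=int(p[0]),int(p[1]);print(x,y)
    g=cv2.GaussianBlur(cv2.cvtColor(im["frame"],cv2.COLOR_RGB2GRAY),(0,0),1)[y-25:y+55,x-30:x+30].astype(np.float32)
    if prev is not None:
        out.append(cv2.phaseCorrelate(prev,g,cv2.createHanningWindow(g.shape[::-1],cv2.CV_32F))[0])
    else: prev=g
print(np.round(out,2).tolist())
o=arm.observe();print(o["clock"],o["position"],o["force"])
E
```

```text
232 204
[[0.04, -0.01], [-0.07, -0.15], [0.04, -0.31], [0.03, -0.19], [0.11, 0.11], [0.2, -0.13], [-0.04, -0.11], [0.16, -0.29], [0.03, -0.7], [0.12, -0.17], [0.19, -0.6], [0.13, -0.48], [0.29, -0.52], [0.12, -0.11], [0.06, -0.46]]
29.3 [ 0.58282458 -0.0676268   0.05847859] [ 0.68352656  0.52783177 -0.10897732]
```

Call:
arm_command(
  dp=[
    [0,0,0],
    [0,0,0],
    [0,0,0],
    [0,0,0],
    [0,0,0],
    [0,0,0],
    [0,0,0],
    [0,0,0],
    [0,0,0],
    [0,0,0],
  ],
  angular=[
    [0,0,0],
    [0,0,0],
    [0,0,0],
    [0,0,0],
    [0,0,0],
    [0,0,0],
    [0,0,0],
    [0,0,0],
    [0,0,0],
    [0,0,0],
  ],
  claw=[0,0,0,0,0,0,0,0,0,0],
)

```text
clock: 30.3
position: [0.5828, -0.0676, 0.0585]
ee_rot: [-0.169, -3.137, -0.0]
force: [-0.6, 0.2, 0.0]
width: 0.006
gripper_force: 0.0
```

Call:
arm_command(
  dp=[
    [0,0,0],
    [0,0,0],
    [0,0,0],
    [0,0,0],
    [0,0,0],
    [0,0,0],
    [0,0,0],
    [0,0,0],
    [0,0,0],
    [0,0,0],
  ],
  angular=[
    [0,0,0],
    [0,0,0],
    [0,0,0],
    [0,0,0],
    [0,0,0],
    [0,0,0],
    [0,0,0],
    [0,0,0],
    [0,0,0],
    [0,0,0],
  ],
  claw=[0,0,0,0,0,0,0,0,0,0],
)

```text
clock: 31.3
position: [0.5828, -0.0676, 0.0585]
ee_rot: [0.169, 3.137, 0.0]
force: [0.1, 0.0, -1.0]
width: 0.004
gripper_force: 0.0
```

Call:
arm_command(
  dp=[
    [0,0,0],
    [0,0,0],
    [0,0,0],
    [0,0,0],
    [0,0,0],
    [0,0,0.05],
    [0,0,0.1],
    [0,0,0.1],
    [0,0,0.1],
    [0,0,0.05],
  ],
  angular=[
    [0,0,0],
    [0,0,0],
    [0,0,0],
    [0,0,0],
    [0,0,0],
    [0,0,0],
    [0,0,0],
    [0,0,0],
    [0,0,0],
    [0,0,0],
  ],
  claw=[0,0,0,0,0,0,0,0,0,0],
)

```text
clock: 32.3
position: [0.5828, -0.0676, 0.0482]
ee_rot: [-0.169, -3.137, -0.0]
force: [-0.9, 0.4, 2.4]
width: 0.005
gripper_force: 1.3
```

Call:
arm_command(
  dp=[
    [0,0,0.06],
    [0,0,0.06],
    [0,0,0.06],
    [0,0,0],
    [0,0,0],
    [0,0,0],
  ],
  angular=[
    [0,0,0],
    [0,0,0],
    [0,0,0],
    [0,0,0],
    [0,0,0],
    [0,0,0],
  ],
  claw=[0,0,0,0,0,0],
)

```text
clock: 32.9
position: [0.5828, -0.0676, 0.0443]
ee_rot: [0.169, 3.137, 0.0]
force: [-2.7, -0.5, 8.0]
width: 0.004
gripper_force: 3.8
```

```bash
python3 f.py
```

```text
33.7 [-2.471  0.28   7.462] [0.095 0.114 0.103] [ 0.5828 -0.0676  0.0443] [ 0.132  0.594 -0.008] 0.0010478235324182055 3.8174033886753023
```

Call:
arm_command(
  dp=[
    [0,0,0.04],
    [0,0,0],
    [0,0,0],
  ],
  angular=[
    [0,0,0],
    [0,0,0],
    [0,0,0],
  ],
  claw=[0,0,0],
)

```text
clock: 34.0
position: [0.5828, -0.0677, 0.0441]
ee_rot: [0.17, 3.137, 0.001]
force: [-5.6, 1.3, 16.7]
width: 0.007
gripper_force: 8.6
```

Call:
arm_command(
  dp=[
    [0,0,-0.1],
    [0,0,-0.2],
    [0,0,-0.4],
    [0,0,-0.7],
    [0,0,-0.8],
    [0,0,-0.8],
    [0,0,-0.5],
    [0,0,0],
    [0,0,0],
    [0,0,0],
  ],
  angular=[
    [0,0,0],
    [0,0,0],
    [0,0,0],
    [0,0,0],
    [0,0,0],
    [0,0,0],
    [0,0,0],
    [0,0,0],
    [0,0,0],
    [0,0,0],
  ],
  claw=[0,0,0,0,0,0,0,0,0,0],
)

```text
clock: 35.0
position: [0.5822, -0.0675, 0.1295]
ee_rot: [-0.169, -3.135, 0.0]
force: [0.8, 1.0, -0.8]
width: 0.006
gripper_force: 0.0
```

```bash
python3 - <<'E'
from h import *
im=arm.get_image("wrist"); X=cloud(im)
m=(np.hypot(X[...,0]-.583,X[...,1]+.068)<.012);print(np.nanmedian(X[m],0))
im=arm.get_image("scene");X=cloud(im)
m=(np.hypot(X[...,0]-.505,X[...,1]-.186)<.012)&(X[...,2]<.2)&(X[...,2]>.07);P=X[m];print(len(P),P.max(0),P.mean(0))
o=arm.observe();print(o["clock"],o["position"],o["force"])
E
```

```text
[ 0.5809026  -0.06758619  0.04990505]
165 [0.51552894 0.19650984 0.19938382] [0.50228138 0.18326382 0.12939341]
35.1 [ 0.58221829 -0.06760391  0.1294933 ] [0.76232167 0.10351353 0.69539635]
```

```bash
python3 -c "
from cell import arm
print(arm.sign_off())"
```

```text
the job is handed in; nothing more can be done
None
```

The hanger hangs free on the hook and the hold key was pressed to its stop and sprang back. I handed the job in at about 35 s on the robot's clock; the hand-in returned no verdict.

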